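Turn the index plate the short way until its pin drops home

ROBOT

A 6-joint arm with a two-finger parallel gripper is mounted at the origin on the work surface. World frame = base frame: x ahead of the robot, y to its left, z up, the work surface at z = 0. Lengths are in mm, angles in rad, forces in N, time in s.
With the tool pointing down it reaches from about 375 to 925 mm from the base axis. Payload 5.7 kg.
Tool frame: the origin (TCP) lies midway between the tips of the shut fingers; the grasp point (between the pads) lies 19 mm behind it; z points along the fingers, y is the line along which they close (so a half turn about z gives the same grasp; the last joint's range is limited). The gripper opens to 88 mm and grips with 3 to 60 N. Pads are 20 mm wide; open, the fingers measure 115 mm over their backs; the gripper's body (75 mm by 178 mm) begins 61 mm behind the grasp point.
Start: joints at [-1.254, 0.359, 1.51, -0, 1.272, -0.115], TCP at [251.084, -544.9, 201.123] pointing down, gripper open.
Joint ranges: [-2.97, 2.97], [-1.01, 2.36], [0.21, 2.38], [-0.96, 4.11], [0.2, 2.71], [-2.98, 2.98]. Speed limits (rad/s): [2.39, 2.39, 3.14, 3.14, 3.14, 3.14].

INTERFACE

Orientations are given as a rotation vector (axis times angle).
In Python, from workcell import robot gives the robot as it stands. The module is installed in compiled form; this text tells all that it offers.
- The arm moves only by the shell command python3 -m jog 'ROWS' [OPENING] [FORCE]. ROWS is JSON, a list that holds one entry, the list of rows, each a list of 4 numbers: the shift along the tool's x, y, z in m, then the turn about the tool's z in rad. A call has exactly 5 rows; each row is the pose to reach, as a shift and turn from the pose commanded when the call began, along the tool's axes at that moment; what a row does not reach only later rows make up. A row lasts 1/8 s, in which the tool goes at most 62.5 mm and 10.7 degrees, less where a joint would pass 70% of its speed; a pose out of reach is approached as far as the arm can. A call with a gripper value outside its range is refused whole. OPENING is the finger opening in m, from 0 to 0.0878, set as the call begins (- or left out, the last holds). The fingers move at their own pace and stop on an object; FORCE is the grip in N (left out, the last holds). Time passes only in rows, so rows that repeat a pose let the fingers close, or fill a call up. It gives the time, the measured TCP pose, the force, the opening and the grip force at its end, in the units of the state.
- robot.sense(): the state, without advancing time (a new reading comes with each control period).
- robot.capture(name): name is "scene" or "top" or "wrist"; returns (picture, depth): 384x512x3 uint8, red, green, blue; 384x512 float32, mm along the optical axis (not along the pixel's ray), 0 where there is no reading.
- robot.camera_info(name): a dict with "K" (3x3 intrinsics, pixels), "k1" (the pictures are not rectified: a ray, as slopes to the right and down, at radius r is drawn at 1 + k1 r^2 times it, then the intrinsics apply), "R" (3x3) and "t" (3): a world point X has camera coordinates R X + t; the wrist camera has in their place "mount" (4x4, takes a point from camera to tool coordinates, whose origin is the TCP and whose axes are the flange's). Camera axes: x right, y down, z forward; pixel columns grow to the right and rows downward; lengths in mm; the calibration is good to about 2 mm. A picture is of the moment at which its call begins: read the wrist's pose just before it. camera_info takes no time and is no camera call.
- robot.close_job(): hands the job in; it is judged then, once.
The state is a dict: "time": time; "joint_positions": joint angles; "qvel": joint speeds; "tau": joint torques, N m; "eef_pos": TCP position; "orientation": TCP orientation; "ft_force": force on the tool from outside, world axes, zero at the start; "wrist_torque": the same for the moment, N m; "finger_gap": finger opening in mm; "gripper_force": force on a finger pad.
Only numpy, scipy, OpenCV 4.12 (cv2) and the standard library are available. Lean on these libraries where they do the work, as an engineer would, in place of code of your own. Each camera call takes 0.05 s, during which the arm holds its last target. There are 200 camera calls.

TASK

Take the steel index pin out of its wooden stand, stand it in the guide hole of the bridge so that it rides loosely on top of the index plate, and let go of it. Then turn the index plate by its pointer handle, taking the pointer the shorter way round to the bridge with the pin, until the rim slot comes under the pin and the pin drops fully home; let go and leave it locked. The pointer shows the slot only roughly, so go by feel: never force the plate hard against the pin or press the pin hard on the plate, and leave the other things on the bench where they are.

Things in the scene. Friction and masses are not known exactly. Their poses are not given: they have to be found in the camera images.
- pin_mid (a point): Steel index pin, upright: round shaft 12 mm across with a slightly bevelled foot, 100 mm long overall, its top 14 mm a round head 22 mm across. Loose, 115 g. The point is half-way up, on its axis (z axis along the pin): foot 50 mm below, head from 36 to 50 mm above. It starts standing 30 mm deep in the blind hole (15 mm wide) of a fixed wooden stand 70 x 70 x 40 mm high.
- guide (a point): Mouth of the guide hole, in the middle of the top of its fixed bridge, 90 mm above the table; z up. Through hole 13.6 mm wide, 24 mm deep, mouth bevelled by 3 mm. A 6 mm gap lies below it, then the top of the index plate. A pin riding on the plate has its middle 20 mm above this point; one fully home in the slot stands on the base below, its middle 2 mm above this point.
- bridge: The steel bridge with the guide hole: 90 mm high, 160 mm long along its x, spanning the plate's rim; 36 mm wide at the middle; origin on the table below the hole. It stands left or right of the plate; a thinner blank bridge with no hole stands opposite.
- base: The fixed round base (200 mm across, 42 mm high), origin under the plate's upright axis. It carries the aluminium index plate (208 mm across, 16 mm thick, top 60 mm above the table, 1.1 kg), which turns without end both ways against about 0.1 N m of friction and stays where it is left. Its rim has one slot, 15 mm wide, open outward and right through, 90 mm from the axis like the guide hole.
- pointer_tip (a point): Tip of the steel pointer on the handle, 65 mm from the plate's axis, 6 mm above the plate. The handle is clamped firmly to the plate and turns with it, but not exactly: the slot lies in the pointer's direction give or take 0.25 rad, differently each time. The pointer starts more than 0.4 rad from the guide hole's direction and never near the opposite side.
- handle_grip (a point): Middle of the wooden bar of the handle, on the plate's axis, 118 mm above the table: the bar is 64 mm long (along this point's x axis; the pointer shows along its -x), 16 mm wide and 40 mm high (from 21 mm below this point to 19 mm above), on a steel stem 32 mm across.
- pin: The same index pin; origin at the centre of its foot.
- finial_a: Turned wooden finial, 48 mm wide, 95 mm high, a bystander on the right; origin at its underside.
- finial_b: The same, a bystander on the left; origin at its underside.
- spur_centre: Steel spur centre standing upright, 34 mm wide, 50 mm high, a bystander; origin at its underside.
- offcut: Wooden offcut 60 x 40 x 30 mm, a bystander; origin at its underside.
- gouge: Turning gouge with a wooden handle, 240 mm long, 26 mm thick, lying, a bystander; origin at its underside.
- spanner: Open-ended steel spanner, 180 mm long, lying flat, a bystander; origin at its underside.
- wax: Wax jar, 70 mm wide, 60 mm high, a bystander; origin at its underside.
Not all that is in view belongs to the job. There is more than one size of the base; the one meant has the size given above.

How it is judged (in metres and radians):
On the way, in this order (a step that is already met when the one before it is completed fails the run):
1. the pin stands in the guide hole, let go, riding on top of the index plate (horizontal distance between pin_mid and guide below 0.005 m and angle between pin_mid's own z axis and vertical below 0.12 rad and height (world z) of pin_mid between 0.106 and 0.114 m and contact force between the fingers and pin below 0.1 N), for 0.2 s.
2. the slot is turned under the pin and the pin drops home (horizontal distance between pin_mid and guide below 0.005 m and angle between pin_mid's own z axis and vertical below 0.12 rad and height (world z) of pin_mid below 0.0965 m), for 0.2 s.
At the end, for the whole second after the job is handed in: The pin stands upright (within 7 degrees) in the guide hole, within 5 mm of its axis, dropped at least 13.5 of its 18 mm into the plate's slot, at rest and let go (all of step 2 and linear speed of pin below 0.02 m/s); the robot touches nothing.
It fails at once if the pointer passes the side opposite the guide hole: the plate is turned the longer way round (horizontal distance between pointer_tip and guide above 0.1537 m).
It fails at once if the pin and the plate (with its base) press on each other with more than 20 N (contact force between pin and base above 20 N).
It fails at once if a bystander is shifted by more than 20 mm (distance of any of finial_a, finial_b, spur_centre, offcut, gouge, spanner, wax from where it was at the start of the episode above 0.02 m).
It also fails if it takes over 72 s, if anything falls off the work surface, if the arm or the gripper's body presses on something with over 40 N, if the wrist force passes 120 N, or if a joint passes its speed limit or range.

## Working session

There is one attempt and no reset: what is moved stays moved. The work goes in short steps, Python scripts to look and compute and a shell command to move; the robot and the scene stay as the last step left them, time stands still between calls to the robot, and variables do not carry over. Pictures are saved under pics/ and viewed, at most 10 in all, crops included, and the job is handed in when it is done.

```bash
mkdir -p pics; cat > h.py <<'E'
import numpy as np, cv2
from workcell import robot
from scipy.spatial.transform import Rotation as Ro
def cam(n):
    c=robot.camera_info(n); s=robot.sense()
    K=np.array(c["K"]);k1=c["k1"]
    if "R" in c and n!="wrist":
        R=np.array(c["R"]);t=np.array(c["t"]); Rwc=R.T; o=-R.T@t
    else:
        M=np.array(c["mount"]); Rt=Ro.from_rotvec(s["orientation"]).as_matrix()
        Rwc=Rt@M[:3,:3]; o=Rt@M[:3,3]+np.array(s["eef_pos"])
    return K,k1,Rwc,o
def ray(C,u,v):
    K,k1,Rwc,o=C
    u=np.asarray(u,float);v=np.asarray(v,float)
    x=(u-K[0,2])/K[0,0]; y=(v-K[1,2])/K[1,1]; X,Y=x,y
    for _ in range(8):
        f=1+k1*(X*X+Y*Y); X,Y=x/f,y/f
    return np.stack([X,Y,np.ones_like(X)],-1)@Rwc.T
def onz(C,u,v,z):
    d=ray(C,u,v); return C[3]+d*((z-C[3][2])/d[...,2])[...,None]
def cloud(C,D):
    v,u=np.mgrid[0:D.shape[0],0:D.shape[1]]
    return C[3]+ray(C,u,v)*D[...,None]
def proj(C,P):
    K,k1,Rwc,o=C; p=(np.asarray(P,float)-o)@Rwc; x,y=p[0]/p[2],p[1]/p[2]; f=1+k1*(x*x+y*y)
    return K[0,0]*x*f+K[0,2],K[1,1]*y*f+K[1,2]
def tool(s,d):  # world shift -> tool axes
    return Ro.from_rotvec(s["orientation"]).as_matrix().T@np.asarray(d,float)
E
python3 - <<'E'
from h import *
s=robot.sense(); print({k:np.round(v,3) for k,v in s.items()})
for n in("scene","top"):
    C=cam(n);I,D=robot.capture(n); np.savez(f"/tmp/{n}.npz",I=I,D=D)
    print(n,np.round(C[3]),np.round(C[2][:,2],2))
    cv2.imwrite(f"pics/{n}0.png",cv2.resize(I[...,::-1],(800,600),interpolation=cv2.INTER_CUBIC))
E
```

```text
{'time': np.float64(0.0), 'joint_positions': array([-1.254,  0.359,  1.511,  0.   ,  1.273, -0.115]), 'qvel': array([ 0.001, -0.   ,  0.   ,  0.001,  0.   ,  0.001]), 'tau': array([ 1.0000e-03, -5.1538e+01, -2.7073e+01,  6.7000e-02,  3.5000e-02,
       -0.0000e+00]), 'eef_pos': array([ 250.88 , -544.232,  200.331]), 'orientation': array([-3.067, -0.673,  0.   ]), 'ft_force': array([0.049, 0.538, 0.676]), 'wrist_torque': array([-0.036,  0.02 , -0.006]), 'gripper_force': np.float64(0.0), 'finger_gap': np.float64(87.57)}
scene [1059.  544. 1383.] [-0.41 -0.35 -0.85]
top [3.420e+02 1.000e+00 1.715e+03] [ 0.06  0.   -1.  ]
```

View pics/scene0.png

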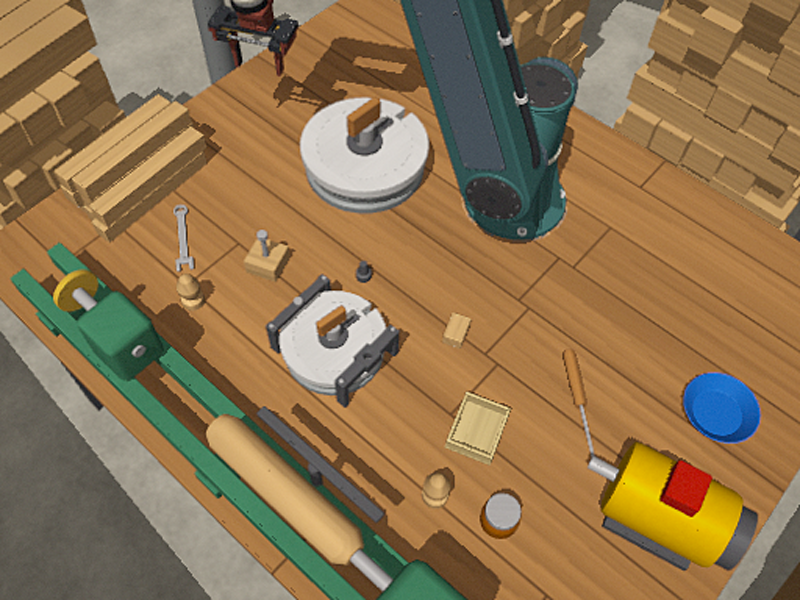

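View pics/top0.png

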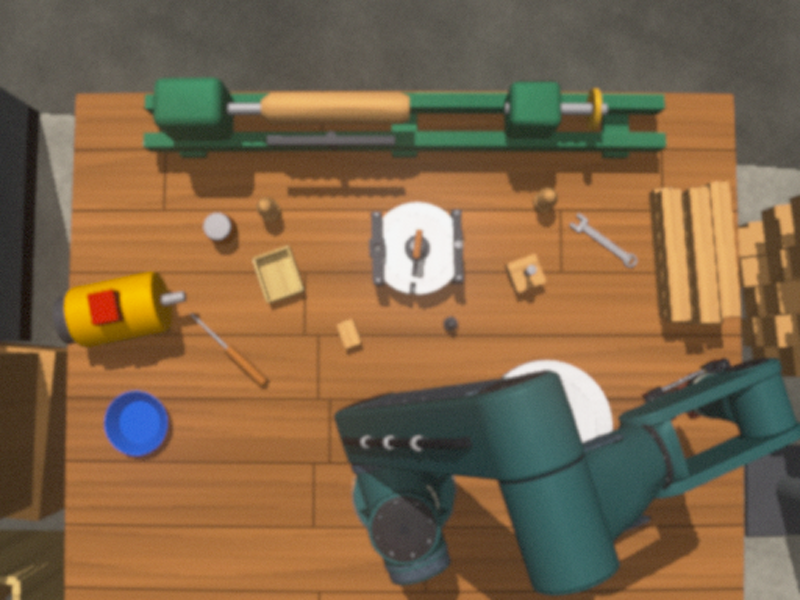

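The scene view (800x600) shows two index plates. The one at (335,340) is bridged, and a larger one without a bridge stands at (365,150). The top view shows the same pair at (418,247) and (560,400). The pin is in its stand at (265,245) scene and (530,270) top. The left bridge (top 378,247) looks wider and has a hole. I'll measure the sizes and check one crop.

```bash
python3 - <<'E'
from h import *
o={}
for n in("scene","top"):
    z=np.load(f"/tmp/{n}.npz");o[n]=(cam(n),z["I"],z["D"],cloud(cam(n),z["D"]))
def plane(P,lo,hi,x0,x1,y0,y1): return (P[...,2]>lo)&(P[...,2]<hi)&(P[...,0]>x0)&(P[...,0]<x1)&(P[...,1]>y0)&(P[...,1]<y1)
for n,(C,I,D,P) in o.items():
    g=I.astype(int); white=(g.min(2)>150)&(g.max(2)-g.min(2)<25)
    nn,L,S,c=cv2.connectedComponentsWithStats((white&(P[...,2]>45)&(P[...,2]<90)).astype(np.uint8))
    for i in range(1,nn):
        if S[i,4]>300:
            q=P[L==i]; ( cx,cy),r=cv2.minEnclosingCircle(q[:,:2].astype(np.float32)); print(n,"white",np.round(c[i]),S[i,4],"med z",np.median(q[:,2]).round(1),"circle",round(cx),round(cy),"diam",round(2*r))
# scene brdge points
C,I,D,P=o["scene"]; C2,I2,D2,P2=o["top"]
for n,(C,I,D,P) in o.items():
    m=plane(P,82,100,450,1000,-200,200)&(np.ptp(I.astype(int),2)<30)
    nn,L,S,c=cv2.connectedComponentsWithStats(m.astype(np.uint8))
    for i in range(1,nn):
        if S[i,4]>20:
            q=P[L==i]; print(n,"bridge",np.round(c[i]),S[i],q.min(0).round(),q.max(0).round(),q.mean(0).round(1))
    m=plane(P,60,130,450,1000,-400,-150)&(np.ptp(I.astype(int),2)<40)
    if m.any(): q=P[m];print(n,"pin",m.sum(),q.min(0).round(),q.max(0).round(),q.mean(0).round(1))
a=cv2.resize(o["scene"][1][170:265,165:265,::-1],(600,570),interpolation=cv2.INTER_CUBIC)
cv2.imwrite("pics/crop1.png",a)
E
```

```text
scene white [232.  97.] 2950 med z 85.1 circle 160 -314 diam 299
scene white [209. 216.] 2131 med z 61.7 circle 561 -30 diam 214
scene white [322. 327.] 373 med z 62.0 circle 612 430 diam 61
top white [268. 158.] 1990 med z 58.8 circle 562 -33 diam 208
top white [370. 254.] 1109 med z 82.6 circle 212 -344 diam 266
scene bridge [190. 194.] [170 176  41  38 325] [ 484. -129.   82.] [ 646. -104.   99.] [ 567.1 -115.6   91.3]
scene bridge [213. 213.] [208 208  10   8  29] [548. -28.  83.] [580. -12.  99.] [566.5 -17.9  91. ]
scene bridge [234. 228.] [214 208  41  42 503] [478.  39.  82.] [642.  80.  99.] [562.6  61.9  90.6]
scene pin 325 [ 497. -342.   60.] [ 918. -158.  130.] [ 791.4 -237.1  101.8]
top bridge [292. 158.] [289 135   8  45 212] [ 485. -133.   82.] [ 640. -109.   99.] [ 558.2 -120.4   89.8]
top bridge [242. 159.] [237 136  10  45 296] [481.  41.  82.] [636.  73.  99.] [555.8  56.8  88.7]
top pin 626 [ 496. -400.   60.] [ 918. -150.  130.] [ 803.6 -285.2   84.1]
```

View pics/crop1.png

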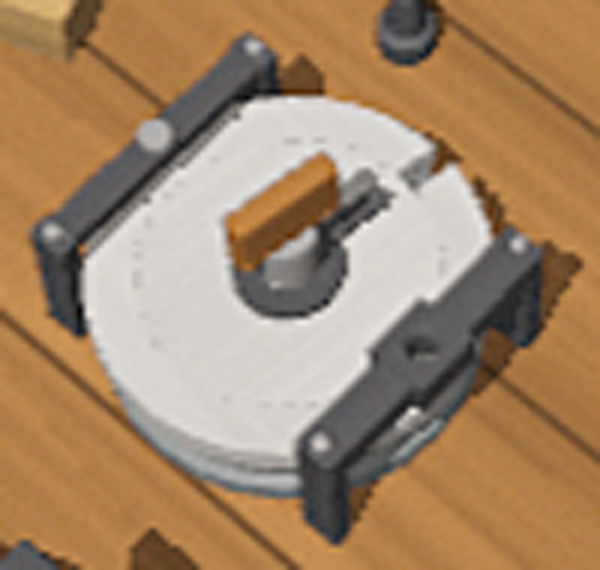

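The crop shows that the bridged plate, 208–214 mm across, is the one meant; the other is 266–299 mm. The guide hole is at crop (420,345), in the left bridge, which is wider in the middle. The right bridge is blank. The slot notch shows at (425,165), near the pointer at (360,195). Next I'll locate the pin.

```bash
python3 - <<'E'
from h import *
for n,w in(("scene",(155,190,145,170)),("top",(322,355,160,190))):
    z=np.load(f"/tmp/{n}.npz");C=cam(n);I,D=z["I"],z["D"];P=cloud(C,D)
    m=np.zeros(D.shape,bool);m[w[2]:w[3],w[0]:w[1]]=1
    m&=(np.ptp(I.astype(int),2)<30)&(P[...,2]>70)
    q=P[m];hi=q[q[:,2]>np.percentile(q[:,2],60)]
    v,u=np.nonzero(m);k=P[m][:,2]>np.percentile(q[:,2],60)
    print(n,m.sum(),q.min(0).round(),q.max(0).round(),hi.mean(0).round(1),"ray@110",onz(C,u[k].mean(),v[k].mean(),110).round(1))
C=cam("scene"); print("guide scene",onz(C,165+420/6,170+345/6,90).round(1))
print("slot",onz(C,165+425/6,170+160/6,60).round(1),"ptr",onz(C,165+385/6,170+185/6,66).round(1))
s=robot.sense(); print(Ro.from_rotvec(s["orientation"]).as_matrix().round(2)); print(robot.camera_info("wrist"))
E
```

```text
scene 48 [ 497. -296.   72.] [1059.  544. 1383.] [ 535.6 -234.1  180.2] ray@110 [ 505.1 -279.9  110. ]
top 16 [ 500. -287.   96.] [ 511. -275.  116.] [ 506.3 -277.5  113.3] ray@110 [ 506.6 -278.1  110. ]
guide scene [558.7  62.9  90. ]
slot [465.6 -20.3  60. ] ptr [493.2 -22.7  66. ]
[[ 0.91  0.42 -0.  ]
 [ 0.42 -0.91  0.  ]
 [ 0.   -0.   -1.  ]]
{'K': array([[296.46114518,   0.        , 256.09812631],
       [  0.        , 296.46114518, 194.42892307],
       [  0.        ,   0.        ,   1.        ]]), 'k1': -0.0575088728287875, 'mount': array([[ 3.59609192e-04, -9.66703368e-01, -2.55899334e-01,
         7.04994528e+01],
       [ 9.99998962e-01,  7.04721256e-04, -1.25693016e-03,
         3.69203775e-01],
       [ 1.39541632e-03, -2.55898617e-01,  9.66702618e-01,
        -1.82991878e+02],
       [ 0.00000000e+00,  0.00000000e+00,  0.00000000e+00,
         1.00000000e+00]])}
```

```bash
python3 -m jog '[[[0.049,-0.019,0,-0.163],[0.098,-0.038,0,-0.326],[0.147,-0.057,0,-0.489],[0.196,-0.077,0,-0.652],[0.245,-0.096,0,-0.815]]]' 0.06 10
python3 - <<'E'
from h import *
s=robot.sense(); print(s["time"],s["joint_positions"].round(2),tool(s,np.array([506,-279,200])-s["eef_pos"]).round(1),Ro.from_rotvec(s["orientation"]).as_matrix().round(3)[:,1])
E
```

```text
time: 0.72
eef_pos: [434.2, -353.6, 200.9]
orientation: [-2.545, -1.84, -0.0]
ft_force: [0.5, -0.9, -0.3]
finger_gap: 59.8
gripper_force: 0.0
0.725 [-0.81  0.3   1.6   0.    1.24 -0.49] [93.4 44.8  0.9] [ 0.95  -0.313 -0.   ]
```

```bash
python3 -m jog '[[[0.04,0.02,0,-0.16],[0.08,0.038,0,-0.318],[0.0934,0.0448,0,-0.318],[0.0934,0.0448,0,-0.318],[0.0934,0.0448,0,-0.318]]]'
cat > pin.py <<'E'
from h import *
import sys
zt=float(sys.argv[1]); gx,gy=float(sys.argv[2]),float(sys.argv[3])
C=cam("wrist"); I,D=robot.capture("wrist"); P=cloud(C,D); s=robot.sense()
cv2.imwrite(f"pics/w{s['time']:.2f}.png",cv2.resize(I[...,::-1],(768,576)))
m=(np.abs(P[...,2]-zt)<12)&(np.hypot(P[...,0]-gx,P[...,1]-gy)<30)&(D>0)
n,L,S,c=cv2.connectedComponentsWithStats(m.astype(np.uint8))
for i in range(1,n):
    if S[i,4]>40:
        q=P[L==i]; mid=onz(C,c[i][0],c[i][1],zt); print("comp",c[i].round(1),S[i],"xy",mid.round(1),"z",np.median(q[:,2]).round(1),"ext",np.ptp(q,0).round(1),"toolshift",tool(s,[mid[0]-s["eef_pos"][0],mid[1]-s["eef_pos"][1],0]).round(1))
print(s["time"],s["eef_pos"].round(1),Ro.from_rotvec(s["orientation"]).as_matrix().round(3)[:,1])
E
python3 pin.py 110 506 -279; ls pics
```

```text
time: 1.35
eef_pos: [504.7, -281.9, 201.0]
orientation: [-2.23, -2.212, 0.001]
ft_force: [0.6, 0.5, 0.5]
finger_gap: 60.2
gripper_force: 0.0
comp [259.1 189.2] [248 178  23  24 421] xy [ 508.3 -279.2  110. ] z 109.1 ext [21.3 21.3 12.9] toolshift [ 2.8  3.6 -0. ]
1.4 [ 504.7 -282.   201. ] [ 1.    -0.008 -0.001]
crop1.png
scene0.png
top0.png
w1.40.png
```

```bash
python3 -m jog '[[[0.0028,0.0036,0.04,0],[0.0028,0.0036,0.08,0],[0.0028,0.0036,0.12,0],[0.0028,0.0036,0.15,0],[0.0028,0.0036,0.15,0]]]' && python3 -m jog '[[[0,0,0,0],[0,0,0,0],[0,0,0,0],[0,0,0,0],[0,0,0,0]]]' 0.0 15
```

```text
time: 2.02
eef_pos: [506.7, -277.9, 49.1]
orientation: [-2.227, -2.209, 0.002]
ft_force: [-0.2, -0.2, 1.2]
finger_gap: 60.0
gripper_force: 0.0
time: 2.65
eef_pos: [509.5, -278.3, 51.7]
orientation: [2.227, 2.214, 0.0]
ft_force: [-1.3, -0.7, 3.0]
finger_gap: 21.2
gripper_force: 15.0
```

```bash
python3 -m jog '[[[0,0,0,0],[0,0,0,0],[0,0,0,0],[0,0,0,0],[0,0,0,0]]]'; python3 pin.py 110 508 -279
```

```text
time: 3.28
eef_pos: [509.6, -278.4, 51.6]
orientation: [2.227, 2.214, 0.0]
ft_force: [-1.4, 0.2, 4.9]
finger_gap: 21.4
gripper_force: 15.0
comp [256.  258.5] [ 211  238   91   42 2409] xy [ 510.4 -272.1  110. ] z 109.0 ext [41.4 22.3 24. ] toolshift [ 6.3  0.8 -0. ]
3.325 [ 509.6 -278.4   51.6] [ 1.    -0.006  0.001]
```

```bash
ls -t pics | head -1
```

```text
w3.33.png
```

```bash
python3 -m jog '[[[0,0,0,0],[0,0,-0.01,0],[0,0,-0.02,0],[0,0,-0.033,0],[0,0,-0.033,0]]]' 0.04 15; python3 pin.py 110 508 -279
```

```text
time: 3.95
eef_pos: [510.3, -278.8, 85.7]
orientation: [2.226, 2.213, 0.001]
ft_force: [0.1, -0.2, 0.1]
finger_gap: 40.2
gripper_force: 0.0
comp [215.8 233.3] [202 221  21  46 279] xy [ 487.9 -273.8  110. ] z 115.3 ext [ 9.2 22.2 16.1] toolshift [  4.5 -21.9  -0. ]
comp [249.  240.2] [ 230  220   38   41 1160] xy [ 506.9 -278.2  110. ] z 109.1 ext [22.1 22.1 13.4] toolshift [ 0.3 -2.9 -0. ]
comp [293.9 236.2] [290 221  13  46 197] xy [ 532.8 -275.9  110. ] z 115.4 ext [ 5.  21.9 16.5] toolshift [ 2.7 23.   0. ]
4.0 [ 509.8 -278.5   85. ] [ 1.    -0.006  0.001]
```

```bash
python3 -m jog '[[[0,0,0,0],[0,0,0,0],[0,0,0,0],[0,0,0,0],[0,0,0,0]]]' 0.0 15; ls -t pics | head -1
```

```text
time: 4.62
eef_pos: [509.1, -278.0, 83.9]
orientation: [-2.228, -2.214, -0.0]
ft_force: [-0.4, 0.9, -1.5]
finger_gap: 21.1
gripper_force: 15.0
w4.00.png
```

```bash
python3 -m jog '[[[0,0,-0.02,0],[0,0,-0.05,0],[0,0,-0.09,0],[0,0,-0.13,0],[0,0,-0.16,0]]]' && python3 -m jog '[[[0.06,0.01,0,0],[0.12,0.02,0,0],[0.18,0.03,0,0],[0.24,0.042,0,0],[0.29,0.053,0,0]]]'
python3 - <<'E'
from h import *
robot.capture("wrist") if 0 else None
C=cam("wrist"); I,D=robot.capture("wrist"); P=cloud(C,D); s=robot.sense()
np.savez("/tmp/w.npz",I=I,D=D,P=P,R=C[2],o=C[3])
print(s["time"],s["eef_pos"].round(1),s["finger_gap"])
cv2.imwrite("pics/wg.png",cv2.resize(I[...,::-1],(768,576),interpolation=cv2.INTER_CUBIC))
E
```

```text
time: 5.25
eef_pos: [509.6, -278.3, 246.0]
orientation: [2.227, 2.214, 0.001]
ft_force: [0.4, 0.1, -1.7]
finger_gap: 20.9
gripper_force: 15.0
time: 5.88
eef_pos: [564.0, 13.9, 244.2]
orientation: [-2.227, -2.215, -0.0]
ft_force: [-0.2, -0.3, 0.0]
finger_gap: 21.2
gripper_force: 15.0
5.925 [564.9  19.6 244.2] 20.808001258265126
```

View pics/wg.png

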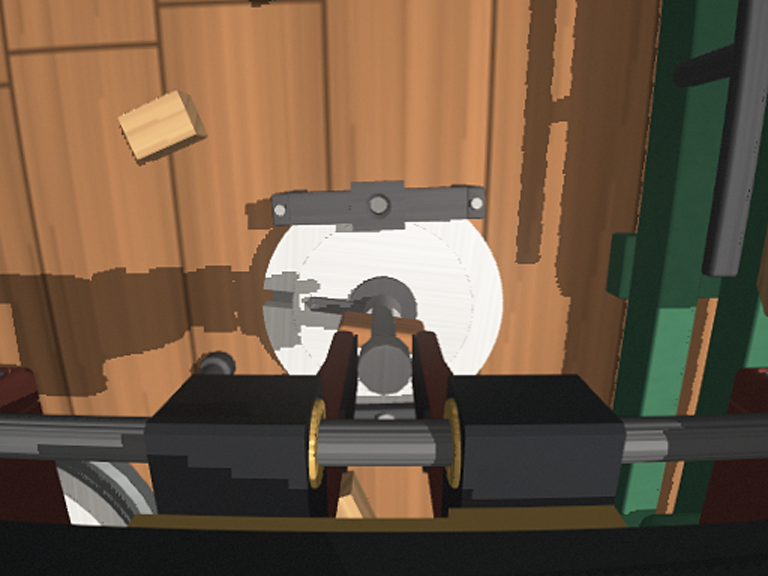

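The wrist view (768x576) shows the pin hanging upright, with its head at (385,365) and foot near (382,302). The guide hole is at (377,205), the pointer tip at (308,302) and the slot at (280,298).

```bash
cat > gd.py <<'E'
from h import *
def measure(C,I,D,P,e):
    # pin: steel points between foot and head
    m=(P[...,2]>150)&(P[...,2]<230)&(np.hypot(P[...,0]-e[0],P[...,1]-e[1])<22)&(D>0)&(np.ptp(I.astype(int),2)<30)
    sh=P[m]; 
    for a,b in((150,175),(175,190),(190,205)):
        q=sh[(sh[:,2]>a)&(sh[:,2]<b)]
        if len(q)>10: print("pin",a,b,len(q),"x mid",((np.percentile(q[:,0],2)+np.percentile(q[:,0],98))/2).round(1),"y max",np.percentile(q[:,1],98).round(1),"-> axis y ~",(np.percentile(q[:,1],98)-6).round(1),"zmin",q[:,2].min().round(1))
    g=(P[...,2]>82)&(P[...,2]<97)&(np.abs(P[...,0]-562)<90)&(P[...,1]>35)&(P[...,1]<95)
    q=P[g]; print("bridge ext",np.percentile(q,[1,99],axis=0).round(1).tolist())
    mid=g&(np.abs(P[...,0]-560)<12); q=P[mid]; print("bridge mid y",np.percentile(q[:,1],[1,99]).round(1))
    u0,v0=proj(C,(560,59,90)); gr=cv2.cvtColor(I,cv2.COLOR_RGB2GRAY)
    u0,v0=int(u0),int(v0); k=6
    s=cv2.resize(gr[v0-16:v0+17,u0-16:u0+17],None,fx=k,fy=k,interpolation=cv2.INTER_CUBIC)
    for c in (cv2.HoughCircles(s,cv2.HOUGH_GRADIENT,1,30,param1=120,param2=10,minRadius=22,maxRadius=60) if True else [[]])[0][:3]:
        u=(c[0]+.5)/k-.5+u0-16; v=(c[1]+.5)/k-.5+v0-16; print("hole px",u.round(1),v.round(1),"r",(c[2]/k).round(1),onz(C,u,v,90).round(1))
if __name__=="__main__":
    z=np.load("/tmp/w.npz"); i=robot.camera_info("wrist"); C=(np.array(i["K"]),i["k1"],z["R"],z["o"])
    measure(C,z["I"],z["D"],z["P"],(564.9,19.6))
    print("by eye",onz(C,251.2,136.5,90).round(1)); print("slot",onz(C,280/1.5,298/1.5,60).round(1),"ptr",onz(C,308/1.5,302/1.5,66).round(1))
    P=z["P"];m=(P[...,2]>130)&(P[...,2]<143)&(np.hypot(P[...,0]-562,P[...,1]+30)<45);print("bar",P[m].mean(0) if m.any() else 0)
E
python3 gd.py
```

```text
pin 150 175 15 x mid 563.4 y max 14.4 -> axis y ~ 8.4 zmin 170.7
pin 175 190 58 x mid 563.4 y max 14.8 -> axis y ~ 8.8 zmin 175.5
pin 190 205 69 x mid 563.7 y max 15.1 -> axis y ~ 9.1 zmin 190.2
bridge ext [[481.8, 44.5, 86.2], [637.7, 78.9, 92.5]]
bridge mid y [43.4 79. ]
hole px 252.0 136.0 r 5.3 [560.3  62.5  90. ]
hole px 260.3 143.8 r 9.1 [569.6  53.8  90. ]
by eye [559.4  62.   90. ]
slot [474.9 -18.3  60. ] ptr [500.  -20.2  66. ]
bar [558.12759125 -23.78876727 134.91902443]
```

```bash
cat > still.py <<'E'
from gd import *
C=cam("wrist"); e=robot.sense()["eef_pos"]; I,D=robot.capture("wrist"); P=cloud(C,D)
print("eef",e.round(1)); measure(C,I,D,P,e)
E
python3 still.py
```

```text
eef [564.9  19.6 244.2]
pin 150 175 13 x mid 564.4 y max 28.3 -> axis y ~ 22.3 zmin 171.2
pin 175 190 73 x mid 564.5 y max 27.8 -> axis y ~ 21.8 zmin 175.0
pin 190 205 86 x mid 564.8 y max 27.1 -> axis y ~ 21.1 zmin 190.4
bridge ext [[481.7, 44.2, 86.1], [638.0, 78.9, 92.6]]
bridge mid y [43.2 78.9]
hole px 251.3 141.5 r 5.4 [560.6  62.9  90. ]
```

```bash
python3 -m jog '[[[0.01,-0.001,0,0],[0.02,-0.002,0.01,0],[0.03,-0.003,0.03,0],[0.04,-0.004,0.05,0],[0.04,-0.004,0.06,0]]]' && python3 -m jog '[[[0,0,0,0],[0,0,0,0],[0,0,0,0],[0,0,0,0],[0,0,0,0]]]'
python3 - <<'E'
from h import *
C=cam("wrist"); e=robot.sense()["eef_pos"]; I,D=robot.capture("wrist"); P=cloud(C,D)
print(e.round(1))
m=(P[...,2]>97)&(P[...,2]<175)&(np.hypot(P[...,0]-e[0],P[...,1]-e[1])<22)&(D>0)&(np.ptp(I.astype(int),2)<30)
for a in range(100,150,10):
    q=P[m&(P[...,2]>a)&(P[...,2]<a+10)]
    if len(q)>8: print(a,len(q),"x",((np.percentile(q[:,0],2)+np.percentile(q[:,0],98))/2).round(1),"y",(np.percentile(q[:,1],98)-6).round(1))
np.savez("/tmp/w2.npz",I=I,D=D,P=P,R=C[2],o=C[3])
u,v=map(int,proj(C,(560.4,62,90))); cv2.imwrite("pics/hole.png",cv2.resize(I[v-50:v+50,u-60:u+60,::-1],(720,600),interpolation=cv2.INTER_CUBIC)); print(u,v)
E
```

```text
time: 6.6
eef_pos: [558.9, 51.4, 182.5]
orientation: [-2.227, -2.213, 0.003]
ft_force: [-0.4, -0.5, -0.2]
finger_gap: 21.2
gripper_force: 15.0
time: 7.22
eef_pos: [560.4, 51.5, 184.5]
orientation: [2.228, 2.214, 0.001]
ft_force: [-0.1, -0.7, -0.7]
finger_gap: 20.8
gripper_force: 15.0
[560.4  51.5 184.5]
110 30 x 559.9 y 47.2
120 40 x 560.1 y 47.3
130 48 x 560.2 y 47.4
140 51 x 560.3 y 47.7
255 180
```

View pics/hole.png

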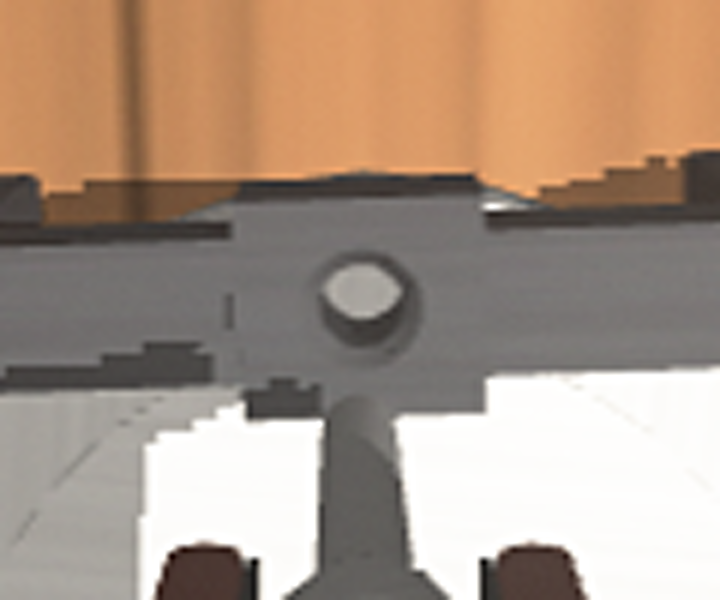

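The crop shows the hole mouth centred at crop (368,307). The pin shaft below it has its foot front edge at (357,398), and it hangs upright.

```bash
python3 - <<'E'
from h import *
z=np.load("/tmp/w2.npz"); i=robot.camera_info("wrist"); C=(np.array(i["K"]),i["k1"],z["R"],z["o"])
f=lambda x,y:(195+(x+.5)/6-.5,130+(y+.5)/6-.5)
P=z["P"]
print("mouth",onz(C,*f(369,307),90),"L/R",onz(C,*f(318,305),90),onz(C,*f(421,305),90),"top/bot",onz(C,*f(368,250),90),onz(C,*f(368,366),90))
for zz in (106,110): print("foot front",zz,onz(C,*f(357,398),zz))
print("shaft edges mid z~140",onz(C,*f(320,500),130),onz(C,*f(405,500),130))
u,v=map(round,f(357,410)); print(P[v-3:v+4,u].round(1))
u,v=map(round,f(357,590)); print(P[v:v+20:2,u].round(1))
E
```

```text
mouth [561.21983769  61.71159155  90.        ] L/R [553.09572286  62.08371134  90.        ] [569.50687507  61.99113415  90.        ] top/bot [561.11444887  70.92145155  90.        ] [561.00364479  52.02234518  90.        ]
foot front 106 [559.33812597  51.00148    106.        ]
foot front 110 [559.37367867  52.0751832  110.        ]
shaft edges mid z~140 [554.24683745  42.64769701 130.        ] [566.17847853  42.58115506 130.        ]
[[559.1  47.3  88.8]
 [559.3  52.8 113. ]
 [559.4  53.  117.1]
 [559.4  53.1 120.7]
 [559.4  52.8 123. ]
 [559.4  53.1 127.2]
 [559.5  53.3 130.7]]
[[560.   58.8 206.7]
 [560.1  58.5 209.1]
 [560.   57.4 209.3]
 [560.   56.6 210.2]
 [560.   55.2 209.9]
 [560.   53.4 208.7]
 [560.   52.7 209.9]
 [560.   51.6 210.2]
 [560.   50.3 210.1]
 [560.   49.3 210.7]]
```

```bash
python3 -m jog '[[[0.0075,0.001,0,0],[0.0145,0.0015,0,0],[0.0145,0.0015,0.01,0],[0.0145,0.0015,0.018,0],[0.0145,0.0015,0.022,0]]]' - 6 && python3 -m jog '[[[0,0,0.003,0],[0,0,0.006,0],[0,0,0.009,0],[0,0,0.012,0],[0,0,0.012,0]]]'
python3 - <<'E'
from h import *
C=cam("wrist"); e=robot.sense()["eef_pos"]; I,D=robot.capture("wrist"); P=cloud(C,D)
u,v=map(int,proj(C,(560.4,62,90))); cv2.imwrite("pics/hole2.png",cv2.resize(I[max(v-50,0):v+50,u-60:u+60,::-1],(720,600),interpolation=cv2.INTER_CUBIC)); print(u,v)
m=(np.abs(P[...,0]-e[0])<8)&(np.abs(P[...,1]-e[1])<20)&(D>0);print("top z",np.percentile(P[m][:,2],95))
E
```

```text
time: 7.9
eef_pos: [561.1, 66.0, 161.1]
orientation: [-2.227, -2.214, 0.002]
ft_force: [0.1, 0.1, -1.4]
finger_gap: 21.3
gripper_force: 6.0
time: 8.52
eef_pos: [561.6, 66.0, 149.9]
orientation: [-2.228, -2.214, 0.0]
ft_force: [0.1, -0.1, -2.4]
finger_gap: 21.4
gripper_force: 6.0
253 205
top z 279.25464224817927
```

View pics/hole2.png

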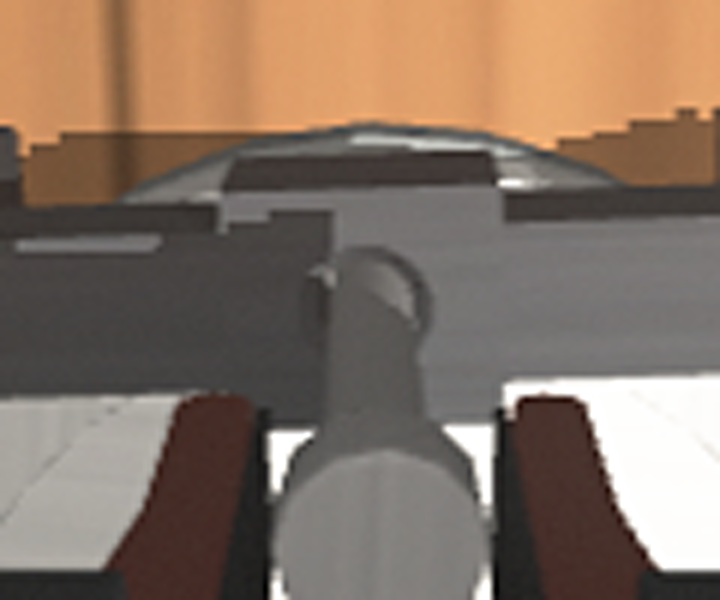

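The pin foot is inside the mouth at crop (370,290) and there is no contact force. I'll continue down gently.

```bash
python3 -m jog '[[[0,0,0.003,0],[0,0,0.006,0],[0,0,0.009,0],[0,0,0.011,0],[0,0,0.012,0]]]' - 4 && python3 -m jog '[[[0,0,0.0005,0],[0,0,0.001,0],[0,0,0.0015,0],[0,0,0.002,0],[0,0,0.002,0]]]'
```

```text
time: 9.2
eef_pos: [561.7, 66.1, 138.0]
orientation: [-2.228, -2.215, 0.0]
ft_force: [-0.3, 0.3, -0.6]
finger_gap: 21.5
gripper_force: 4.0
time: 9.82
eef_pos: [561.7, 66.1, 136.1]
orientation: [-2.228, -2.215, 0.0]
ft_force: [-1.1, 0.1, -0.3]
finger_gap: 21.6
gripper_force: 4.0
```

```bash
python3 -m jog '[[[0,0,0.0005,0],[0,0,0.001,0],[0,0,0.0015,0],[0,0,0.002,0],[0,0,0.002,0]]]'; python3 -m jog '[[[0,0,0.0005,0],[0,0,0.001,0],[0,0,0.001,0],[0,0,0.001,0],[0,0,0.001,0]]]'
```

```text
time: 10.45
eef_pos: [561.8, 66.1, 134.1]
orientation: [-2.228, -2.215, 0.0]
ft_force: [-0.8, 0.7, -0.6]
finger_gap: 21.5
gripper_force: 4.0
time: 11.08
eef_pos: [562.1, 66.1, 133.5]
orientation: [2.228, 2.214, 0.001]
ft_force: [-1.8, -0.4, 5.7]
finger_gap: 21.7
gripper_force: 4.1
```

```bash
python3 -m jog '[[[0,0,-0.0005,0],[0,0,-0.0005,0],[0,0,-0.0005,0],[0,0,-0.0005,0],[0,0,-0.0005,0]]]' 0.05 4; python3 -m jog '[[[0,0,0,0],[0,0,-0.02,0],[0,0,-0.05,0],[0,0,-0.08,0],[0,0,-0.11,0]]]'; python3 -m jog '[[[0,0,0,0],[0,0,0,0],[0,0,0,0],[0,0,0,0],[0,0,0,0]]]'; python3 pin.py 160 561 62; python3 - <<'E'
from h import *
C=cam("wrist");I,D=robot.capture("wrist");P=cloud(C,D)
m=(P[...,2]>128)&(P[...,2]<144)&(np.hypot(P[...,0]-561,P[...,1]+28)<45)&(D>0)
q=P[m];print(len(q),q.min(0).round(),q.max(0).round());
if len(q)>20: print(cv2.minAreaRect(q[:,:2].astype(np.float32)),(q[:,2].mean()))
cv2.imwrite("pics/after.png",cv2.resize(I[...,::-1],(768,576)))
E
```

```text
time: 11.7
eef_pos: [561.8, 66.1, 133.6]
orientation: [-2.228, -2.215, 0.0]
ft_force: [0.7, 1.1, 0.1]
finger_gap: 49.8
gripper_force: 0.0
time: 12.32
eef_pos: [561.7, 66.0, 244.6]
orientation: [-2.228, -2.215, -0.0]
ft_force: [-0.2, 1.0, 0.3]
finger_gap: 49.8
gripper_force: 0.0
time: 12.95
eef_pos: [561.6, 66.1, 243.1]
orientation: [-2.228, -2.214, 0.001]
ft_force: [-0.3, -1.1, 0.3]
finger_gap: 49.7
gripper_force: 0.0
comp [254.9 197.7] [244 186  23  24 441] xy [561.1  62.6 160. ] z 159.1 ext [21.2 21.1 13.1] toolshift [-3.5 -0.5  0. ]
13.0 [561.6  66.1 243.3] [ 1.    -0.006 -0.001]
848 [531. -38. 128.] [594. -17. 138.]
((562.5403442382812, -28.416845321655273), (16.81260108947754, 63.069419860839844), 82.76598358154297) 134.9453270177331
```

View pics/after.png

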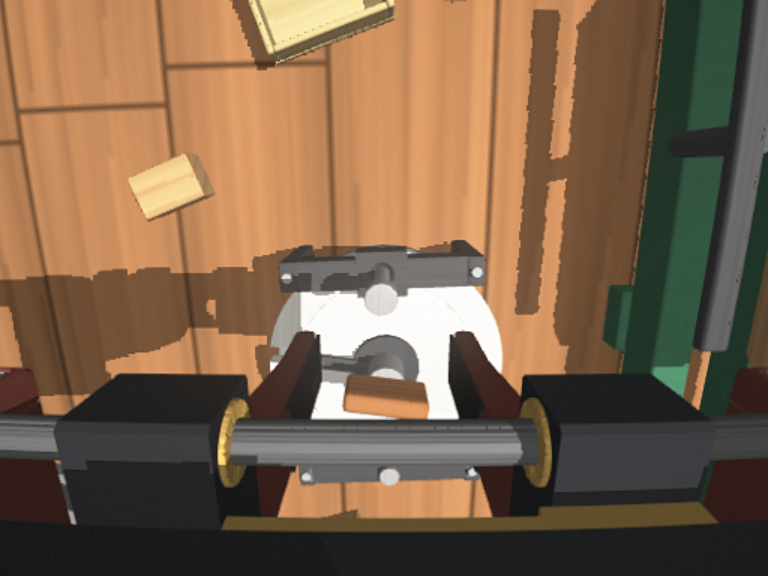

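The pin stands in the guide with its head at (381,298) and its top at 159–160 mm, so it is riding. The bar at (385,397) is centred at (562,-28) and lies at 172.8°. The slot is near 173.5° and the guide is at 91°. I'll turn the tool -1.445 to grip the bar, then turn +1.44 or so.

```bash
python3 -m jog '[[[-0.02,0,0,-0.17],[-0.04,0,0,-0.34],[-0.06,0,0,-0.51],[-0.08,0.0005,0,-0.68],[-0.0943,0.0005,0,-0.85]]]' 0.045 && python3 -m jog '[[[0,0,0,-0.17],[0,0,0,-0.34],[0,0,0,-0.51],[0,0,0,-0.595],[0,0,0,-0.595]]]' && python3 - <<'E'
from h import *
C=cam("wrist");I,D=robot.capture("wrist");P=cloud(C,D);s=robot.sense()
m=(P[...,2]>131)&(P[...,2]<142)&(np.hypot(P[...,0]-561,P[...,1]+28)<45)&(D>0)
q=P[m];print(len(q),cv2.minAreaRect(q[:,:2].astype(np.float32)),q[:,2].mean())
print(s["joint_positions"].round(2),s["eef_pos"].round(1),Ro.from_rotvec(s["orientation"]).as_matrix().round(3)[:,1],tool(s,[562-s["eef_pos"][0],-28.4-s["eef_pos"][1],0]).round(1))
u,v=map(int,proj(C,(480,-20,60)));print(u,v)
cv2.imwrite("pics/slot.png",cv2.resize(I[...,::-1],(768,576)))
E
```

```text
time: 13.68
eef_pos: [561.8, -29.1, 243.7]
orientation: [1.109, 2.939, -0.0]
ft_force: [-0.3, 0.5, -0.6]
finger_gap: 44.9
gripper_force: 0.0
time: 14.3
eef_pos: [561.8, -28.3, 243.7]
orientation: [0.208, 3.135, 0.0]
ft_force: [0.3, -0.8, -0.5]
finger_gap: 45.1
gripper_force: 0.0
955 ((562.0547485351562, -28.59161376953125), (15.663117408752441, 62.497310638427734), 82.77743530273438) 135.72968727352196
[-0.17  0.27  1.53  0.    1.34 -1.61] [561.8 -28.2 243.6] [0.133 0.991 0.   ] [-0.3 -0.1 -0. ]
253 105
```

View pics/slot.png

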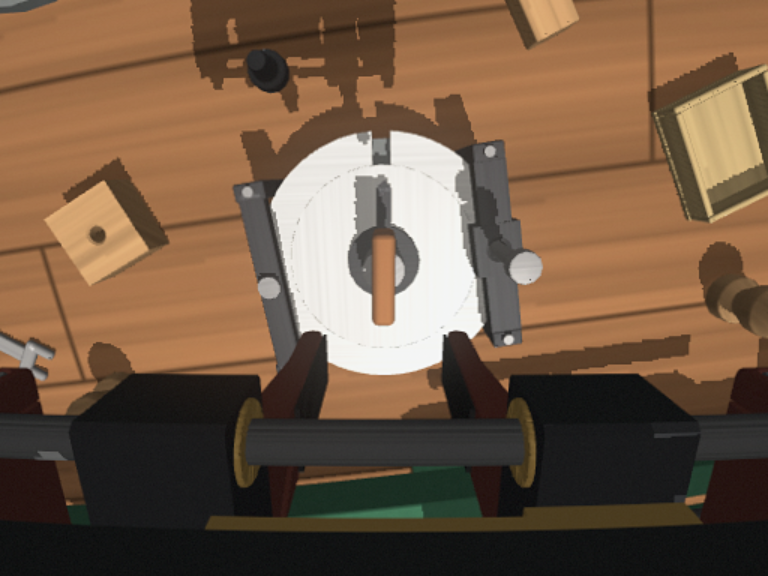

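The slot at (381,150) lines up with the bar at (384,280). The pin at (526,267) is still standing in the guide.

```bash
python3 -m jog '[[[0,0,0.04,0],[0,0,0.08,0],[0,0,0.12,0],[0,0,0.142,0],[0,0,0.142,0]]]' && python3 -m jog '[[[0,0,0,0],[0,0,0,0],[0,0,0,0],[0,0,0,0],[0,0,0,0]]]' 0 20
python3 - <<'E'
from h import *
s=robot.sense();print(np.round(s["wrist_torque"],2),s["joint_positions"].round(2))
I=cv2.imread("pics/slot.png")
i=robot.camera_info("wrist")
M=np.array(i["mount"]);Rt=Ro.from_rotvec([0.208,3.135,0]).as_matrix();C=(np.array(i["K"]),i["k1"],Rt@M[:3,:3],Rt@M[:3,3]+np.array([561.8,-28.2,243.7]))
c=np.array([562,-28.5])
for u in((372,150),(390,150)):
    p=onz(C,u[0]/1.5,u[1]/1.5,60)[:2]-c; print(p.round(1),np.hypot(*p).round(1),np.degrees(np.arctan2(p[1],p[0])).round(1))
for u in((383,240),(384,320)):
    print(onz(C,u[0]/1.5,u[1]/1.5,137).round(1))
E
```

```text
time: 14.98
eef_pos: [560.2, -27.9, 100.0]
orientation: [-0.209, -3.131, -0.001]
ft_force: [0.8, 0.2, 0.1]
finger_gap: 44.9
gripper_force: 0.0
time: 15.6
eef_pos: [562.4, -29.2, 102.6]
orientation: [0.207, 3.133, -0.002]
ft_force: [-2.0, -4.0, 6.2]
finger_gap: 15.8
gripper_force: 20.0
[-0.65  0.1   0.  ] [-0.17  0.41  1.7  -0.    1.02 -1.61]
[-88.7   2.9] 88.7 178.1
[-86.8  17. ] 88.5 168.9
[534.6 -24.9 137. ]
[589.3 -31.5 137. ]
```

```bash
python3 -m jog '[[[0,0,0,0.06],[0,0,0,0.17],[0,0,0,0.29],[0,0,0,0.41],[0,0,0,0.52]]]' && python3 - <<'E'
from h import *
s=robot.sense();print(np.round(s["wrist_torque"],2),s["joint_positions"].round(2),np.degrees(np.arctan2(*Ro.from_rotvec(s["orientation"]).as_matrix()[[1,0],1])).round(1))
E
```

```text
time: 16.23
eef_pos: [562.3, -29.4, 102.6]
orientation: [1.01, 2.973, -0.002]
ft_force: [-2.2, -4.5, 6.3]
finger_gap: 15.5
gripper_force: 20.0
[-0.88  0.2   0.23] [-0.17  0.41  1.7  -0.    1.02 -1.09] 52.5
```

```bash
python3 -m jog '[[[0,0,0,0.12],[0,0,0,0.24],[0,0,0,0.36],[0,0,0,0.48],[0,0,0,0.58]]]' && python3 -m jog '[[[0,0,0,0.05],[0,0,0,0.1],[0,0,0,0.15],[0,0,0,0.18],[0,0,0,0.2]]]'
cat > chk.py <<'E'
from h import *
C=cam("wrist");I,D=robot.capture("wrist");P=cloud(C,D);s=robot.sense()
print("tz",np.round(s["wrist_torque"],2),"yang",np.degrees(np.arctan2(*Ro.from_rotvec(s["orientation"]).as_matrix()[[1,0],1])).round(2))
m=(np.hypot(P[...,0]-561,P[...,1]-63)<10)&(D>0)&(P[...,2]>100); print("pin top z",np.median(P[m][:,2]).round(1),m.sum())
E
python3 chk.py
```

```text
time: 16.85
eef_pos: [562.0, -29.6, 102.6]
orientation: [1.817, 2.56, -0.002]
ft_force: [-1.9, -5.4, 7.3]
finger_gap: 15.6
gripper_force: 20.0
time: 17.48
eef_pos: [561.9, -29.6, 102.6]
orientation: [2.06, 2.369, -0.002]
ft_force: [-2.8, -4.9, 7.3]
finger_gap: 16.0
gripper_force: 20.0
tz [-1.1   0.39  0.15] yang 7.92
pin top z 159.4 1697
```

```bash
python3 -m jog '[[[0,0,0,0.02],[0,0,0,0.04],[0,0,0,0.06],[0,0,0,0.08],[0,0,0,0.09]]]' >/dev/null; python3 chk.py;  python3 -m jog '[[[0,0,0,0.01],[0,0,0,0.02],[0,0,0,0.03],[0,0,0,0.03],[0,0,0,0.03]]]'; python3 chk.py
```

```text
tz [-1.05  0.48  0.12] yang 2.8
pin top z 159.1 1206
time: 18.82
eef_pos: [561.9, -29.6, 102.6]
orientation: [2.198, 2.242, -0.002]
ft_force: [-3.2, -5.9, 8.4]
finger_gap: 15.9
gripper_force: 20.0
tz [-1.03  0.39  0.05] yang 1.12
pin top z 158.9 1248
```

```bash
python3 -m jog '[[[0,0,0,0.005],[0,0,0,0.01],[0,0,0,0.015],[0,0,0,0.015],[0,0,0,0.015]]]'; python3 chk.py
```

```text
time: 19.5
eef_pos: [561.9, -29.6, 102.6]
orientation: [2.215, 2.225, -0.002]
ft_force: [-3.5, -5.6, 7.4]
finger_gap: 15.8
gripper_force: 20.0
tz [-1.01  0.42  0.12] yang 0.26
pin top z 141.4 1428
```

The pin has dropped home: its top is at 141.4 mm, 142 expected. I'll let go and withdraw straight up.

```bash
python3 -m jog '[[[0,0,0,0],[0,0,0,0],[0,0,0,0],[0,0,0,0],[0,0,0,0]]]' 0.045 10; python3 -m jog '[[[0,0,-0.02,0],[0,0,-0.05,0],[0,0,-0.09,0],[0,0,-0.13,0],[0,0,-0.15,0]]]'; python3 -m jog '[[[0,0,0,0],[0,0,0,0],[0,0,0,0],[0,0,0,0],[0,0,0,0]]]'; python3 pin.py 142 561 62
```

```text
time: 20.18
eef_pos: [561.7, -28.1, 101.6]
orientation: [-2.217, -2.226, -0.0]
ft_force: [-0.5, -0.4, -0.5]
finger_gap: 45.0
gripper_force: 0.0
time: 20.8
eef_pos: [562.8, -28.4, 254.2]
orientation: [2.215, 2.224, 0.003]
ft_force: [0.0, -0.6, -0.4]
finger_gap: 45.0
gripper_force: 0.0
time: 21.42
eef_pos: [561.5, -28.2, 251.1]
orientation: [-2.216, -2.225, 0.001]
ft_force: [-0.1, -0.2, -0.2]
finger_gap: 44.5
gripper_force: 0.0
comp [255.3  95.6] [244  84  23  24 400] xy [561.   60.9 142. ] z 141.4 ext [20.9 20.8 13.4] toolshift [89.1 -0.2  0. ]
21.475 [561.6 -28.2 251.3] [ 1.     0.004 -0.001]
```

```bash
python3 -c "
from workcell import robot
print(robot.close_job())"
```

```text
the job is handed in; nothing more can be done
None
```

The index pin dropped home in the plate's slot (its top measured 141.4 mm against 142 mm expected), the plate was left locked with the gripper clear, and the job was handed in at about 21.5 s; no verdict came back.

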